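# Rack a glaze test tile

### The job

Put the blue-glazed test tile into the empty bay of the sloped sample rack, in the same attitude as the two tiles already there: foot flat on the slope with its toe towards the low lip, upright at the uphill end, standing square in the bay. Tip it to match the slope and set it down flat before letting go of it, do not drop it in, and leave the other two tiles as they are.

Things in the scene. Friction and masses are not known exactly. Their poses are not given: they have to be found in the camera images.
- blue_tile: test tile with dark blue glaze, an L 38 x 40 x 58 mm, 30 g: foot 38 (x) x 40 (y) x 6 mm; at its +x end an upright plate 7 mm thick (x 12 to 19), 40 wide, 58 high. Origin: centre of the foot's underside; z along the upright, x from the toe to the upright. Starts standing on its foot on the bench, to the right. A like tile, grey-green, far back is scenery.
- blue_tile_top (a point): middle of the upper edge of the blue tile's upright: x = 15.5, z = 58 mm in the tile's frame
- sample_rack: fixed wooden rack 286 mm long (y), origin: centre of its underside. One shelf, rising 30 deg towards rack +x (away from the robot); its upper face is 56 mm deep, its middle 75 mm above the origin; low edge has a lip 8 mm high and thick, high edge none. Fins 10 mm high bound three bays, 85 mm wide or more, centred at y = -90, 0, 90 mm. Nothing above it.
- empty_bay: the empty bay (any of the three), with a blue patch painted on the shelf. Origin: on the shelf's face, mid bay, 19 mm uphill of the lip, where a tile's origin lies when its toe touches the lip; x up the slope, y along the rack, z square out of the slope. A tile fits with its origin 0 to 18 mm uphill of this point and 22 mm to either side; it does not slide.
- amber_tile: amber brown tile standing in another bay, toe at the lip; leave it. Same shape, origin and axes as the blue tile.
- grey_tile: pale grey-green tile standing in the third bay, toe at the lip; leave it. Same shape, origin and axes as the blue tile.
Mind the look-alikes: they are no part of the job. Leave any pink or purple look-alike of the blue_tile alone.

How it is judged:
On the way:
1. the blue tile is set down in the empty bay, foot flat on the slope (within 5 mm and 8 degrees), while the fingers still hold it (x of blue_tile in the frame of empty_bay between -0.004 and 0.021 m and y of blue_tile in the frame of empty_bay between -0.024 and 0.024 m and z of blue_tile in the frame of empty_bay between -0.004 and 0.005 m and angle between the z axis of blue_tile and the z axis of empty_bay, either way round below 0.14 rad and angle between the x axis of blue_tile and the x axis of empty_bay, either way round below 0.35 rad and x of blue_tile_top in the frame of empty_bay above 0.005 m and z of blue_tile_top in the frame of empty_bay above 0.04 m and contact force between the fingers and blue_tile above 0.3 N), for 0.1 s.
At the end, for the whole second after the job is handed in: Blue tile released and at rest in the empty bay: foot flat on the slope (5 mm, 8 degrees), wholly on the shelf (origin -4 to +21 mm from the toe-at-lip point up the slope, within 24 mm of the bay's middle), upright at the uphill end, square within 20 degrees (x of blue_tile in the frame of empty_bay between -0.004 and 0.021 m and y of blue_tile in the frame of empty_bay between -0.024 and 0.024 m and z of blue_tile in the frame of empty_bay between -0.004 and 0.005 m and angle between the z axis of blue_tile and the z axis of empty_bay, either way round below 0.14 rad and angle between the x axis of blue_tile and the x axis of empty_bay, either way round below 0.35 rad and x of blue_tile_top in the frame of empty_bay above 0.005 m and z of blue_tile_top in the frame of empty_bay above 0.04 m and contact force between the fingers and blue_tile below 0.05 N and linear speed of blue_tile below 0.02 m/s and angular speed of blue_tile below 0.2 rad/s); the robot touches nothing.
It fails at once if the amber tile already in the rack is shifted by more than 12 mm (distance of amber_tile from where it was at the start of the episode above 0.012 m).
It fails at once if the grey tile already in the rack is shifted by more than 12 mm (distance of grey_tile from where it was at the start of the episode above 0.012 m).
It also fails if it takes over 38 s, if anything falls off the work surface, if the arm or the gripper's body presses on something with over 40 N, if the wrist force passes 120 N, or if a joint passes its speed limit or range.

### The arm

A 7-joint arm with a two-finger parallel gripper is mounted at the origin on a cart in front of the work surface, level with it; the furniture and walls round the work are solid. World frame = base frame: x ahead of the robot, y to its left, z up, the work surface at z = 0. Lengths are in m, angles in rad, forces in N, time in s.
With the tool pointing down it reaches from about 0.425 to 0.875 m from the base axis. Payload 8.4 kg.
Tool frame: the origin (TCP) lies between the finger pads; the fingertips stand 17 mm ahead of it and the grasp point (between the pads) lies 2 mm behind it; z points along the fingers, y is the line along which they close (so a half turn about z gives the same grasp; the last joint's range is limited). The gripper opens to 85 mm and grips with 20 to 120 N. Pads are 22 mm wide; open, the fingers measure 114 mm over their backs; the gripper's body (76 mm by 85 mm) begins 54 mm behind the grasp point. The pads swing forward as they close: fully open they stand 13 mm farther back than shut.
Start: joints at [1.161, 0.333, 0.04, 1.465, -0.013, 1.343, -0.059], TCP at [0.199, -0.619, 0.248] pointing down, gripper open.
Joint ranges: [-2.58, 2.58], [-0.38, 2.09], [-1.3, 1.39], [0.25, 2.4], [-1.5, 4.64], [0.08, 2.09], [-2.65, 2.65]. Speed limits (rad/s): [2.22, 2.22, 2.79, 2.79, 3.14, 3.14, 3.14].

### API

Orientations are given as a unit quaternion [x, y, z, w].
In Python, from bench import readout, viewer, job gives the robot as it stands.
- The arm moves only by the shell command python3 -m inch 'ROWS' [FORCE]. ROWS is a JSON object of lists of equal length, an entry for each row: "linear": the shift along the world's x, y, z each as a share of 0.8 m, from -1 to 1, a list of three; "turn": the turn, a rotation vector about the world's x, y, z each as a share of 1.5 rad, from -1 to 1, a list of three; "fingers": the opening, from -1 (shut) to 1 (fully open). A call has 1 to 12 rows; each row is the pose to reach, as a shift and turn from the pose commanded when the call began; what a row does not reach only later rows make up. A row lasts 1/12 s, in which the tool goes at most 41.7 mm and 7.16 degrees, less where a joint would pass 70% of its speed; a pose out of reach is approached as far as the arm can. A call with a number of a shift or a turn outside -1 to 1 is refused whole. A call with a gripper value outside its range is refused whole. The fingers move at their own pace and stop on an object; FORCE is the grip in N (left out, the last holds). Time passes only in rows, so rows that repeat a pose let the fingers close. It gives the time, the measured TCP pose, the force, the opening and the grip force at its end, in the units of the state.
- readout.get_obs(): the state, without advancing time (a new reading comes with each control period).
- viewer.capture(name): name is "side" or "top"; returns a dict with "pixels" (400x640x3 uint8, red, green, blue), "fx", "fy", "cx", "cy" (pixels), "view" (4x4, takes a point from world to camera coordinates). Camera axes: x right, y up, looking along -z (the intrinsics and any distortion apply to the point x, -y, -z); pixel columns grow to the right and rows downward; lengths in m; the calibration is good to about 2 mm. A picture is of the moment at which its call begins. There is no depth.
- job.finish_job(): hands the job in; it is judged then, once.
The state is a dict: "t": time; "joint_pos": joint angles; "dq": joint speeds; "joint_torque": joint torques, N m; "tcp_pos": TCP position; "ee_rot": TCP orientation; "contact_force": force on the tool from outside, world axes, zero at the start; "moment": the same for the moment, N m; "grip_width": opening from 0.0 (shut) to 1.0 (fully open); "grasp_force": force on a finger pad.
Only numpy, scipy, OpenCV 4.12 (cv2) and the standard library are available. Lean on these libraries where they do the work, as an engineer would, in place of code of your own. Each camera call takes 0.05 s, during which the arm holds its last target. There are 200 camera calls.

## Working session

There is one attempt and no reset: what is moved stays moved. The work goes in short steps, Python scripts to look and compute and a shell command to move; the robot and the scene stay as the last step left them, time stands still between calls to the robot, and variables do not carry over. Pictures are saved under pics/ and viewed, at most 10 in all, crops included, and the job is handed in when it is done.

```bash
mkdir -p pics; ls; python3 - <<'E'
from bench import readout, viewer
import cv2,numpy as np
for n in("side","top"):
    c=viewer.capture(n); cv2.imwrite(f"pics/{n}0.png",c["pixels"][...,::-1]); np.savez(f"pics/{n}0.npz",**c)
    print(n,{k:c[k] for k in c if k!="pixels"})
o=readout.get_obs(); print({k:np.round(v,3) for k,v in o.items()})
E
```

```text
pics
side {'fx': 487.9230138267269, 'fy': 487.9230138267269, 'cx': 323.1087039268912, 'cy': 191.25797199966598, 'view': array([[-0.98922122, -0.14628173, -0.00655932,  0.50074677],
       [ 0.08365227, -0.60132412,  0.79461412, -0.14736235],
       [-0.12018181,  0.78550045,  0.60707939, -1.22010299],
       [ 0.        ,  0.        ,  0.        ,  1.        ]])}
top {'fx': 362.1013832625203, 'fy': 362.1013832625203, 'cx': 324.7479260032498, 'cy': 197.83180057164975, 'view': array([[-0.00272963, -0.99995731,  0.00882816, -0.0513667 ],
       [ 0.99012671, -0.00146532,  0.14016757, -0.52063166],
       [-0.14014865,  0.0091236 ,  0.99008844, -0.833679  ],
       [ 0.        ,  0.        ,  0.        ,  1.        ]])}
{'t': np.float64(0.1), 'joint_pos': array([ 1.161,  0.334,  0.04 ,  1.466, -0.013,  1.343, -0.059]), 'dq': array([-0.   , -0.002,  0.   , -0.002, -0.002,  0.002, -0.001]), 'joint_torque': array([ 6.0000e-03, -6.6001e+01,  1.3710e+00, -4.0647e+01,  1.7000e-02,
        9.0000e-03,  0.0000e+00]), 'tcp_pos': array([ 0.199, -0.618,  0.248]), 'ee_rot': array([ 0.988,  0.155, -0.   , -0.001]), 'contact_force': array([-0.58 , -0.419, -0.48 ]), 'moment': array([-0.015,  0.025, -0.005]), 'grasp_force': np.float64(0.0), 'grip_width': np.float64(1.002)}
```

View pics/side0.png

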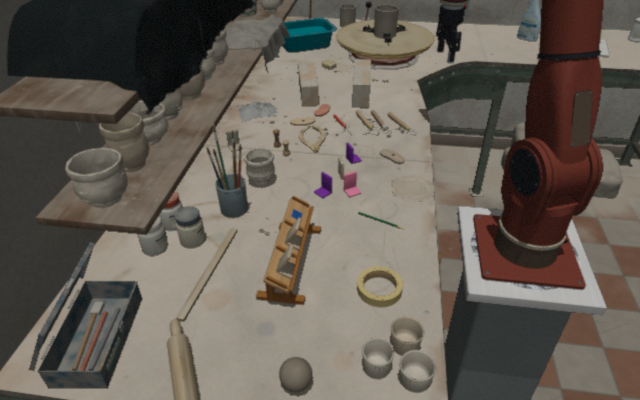

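View pics/top0.png

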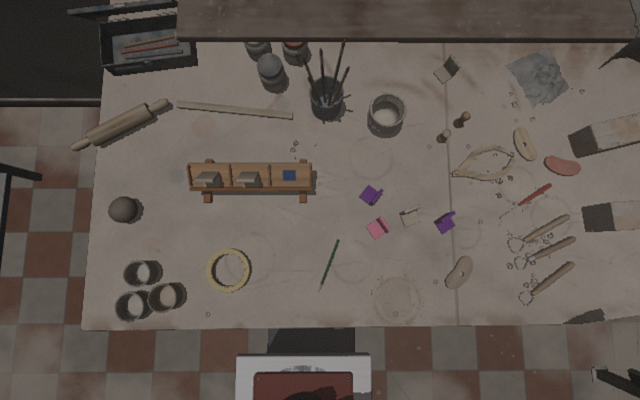

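The side view shows the rack at (290,250), and its blue patch at (297,214). The tiles are at (324,185), (352,154), (351,184) and (342,168). In the top view the candidates are purple/blue (371,195), pink (377,228), pale (410,215), purple/blue (445,222), and the grey one far back (447,68). The blue patch is at (289,175). I'll check the colours in close crops.

```bash
python3 - <<'E'
import cv2,numpy as np
s=cv2.imread("pics/side0.png");t=cv2.imread("pics/top0.png")
a=cv2.resize(s[135:210,300:400],None,fx=4,fy=4,interpolation=cv2.INTER_CUBIC)
b=cv2.resize(t[180:245,355:465],None,fx=4,fy=4,interpolation=cv2.INTER_CUBIC)
r=cv2.resize(t[150:210,180:320],None,fx=4,fy=4,interpolation=cv2.INTER_CUBIC)
im=np.zeros((540,800,3),np.uint8)
im[:300,:400]=a; b=b[:,:400]; im[:260,400:800]=b[:, :400]; im[300:540,:560]=r
cv2.imwrite("pics/crop1.png",np.clip(im*1.5,0,255).astype(np.uint8))
for n,img in(("side",s),("top",t)):
    h=cv2.cvtColor(img,cv2.COLOR_BGR2HSV)
    m=((h[...,0]>95)&(h[...,0]<178)&(h[...,1]>90)&(h[...,2]>40)).astype(np.uint8)
    k,l,st,ce=cv2.connectedComponentsWithStats(m)
    for i in range(1,k):
        if st[i,4]>15: print(n,st[i],ce[i].round(1),np.median(img[l==i],axis=0)[::-1],np.median(h[l==i],axis=0))
E
```

```text
side [522  22  14   5  31] [528.3  24.4] [39. 64. 76.] [100. 122.  76.]
side [347 143  14  20 146] [351.5 154.5] [62.5 32.  79.5] [140.  169.   79.5]
side [314 172  18  26 245] [324.6 185.6] [76. 35. 90.] [140. 171.  90.]
side [344 172  16  25 274] [350.3 184.2] [124.  69.  85.] [171.  112.5 124. ]
side [292 210  10   9  53] [296. 214.] [ 29.  69. 114.] [106. 191. 114.]
top [284 171  11   9  99] [289. 175.] [48. 58. 83.] [112. 108.  83.]
top [360 186  23  18 220] [370.  194.6] [83.5 53.  98. ] [141. 115.  98.]
top [436 212  19  22 198] [445.6 223.2] [83. 53. 97.] [140. 116.  97.]
top [380 217  10  14  35] [384.8 224.1] [146.  91. 106.] [172.  95. 146.]
top [367 220  18  19 182] [375.5 229. ] [147.  93. 107.] [172.  94. 147.]
```

View pics/crop1.png

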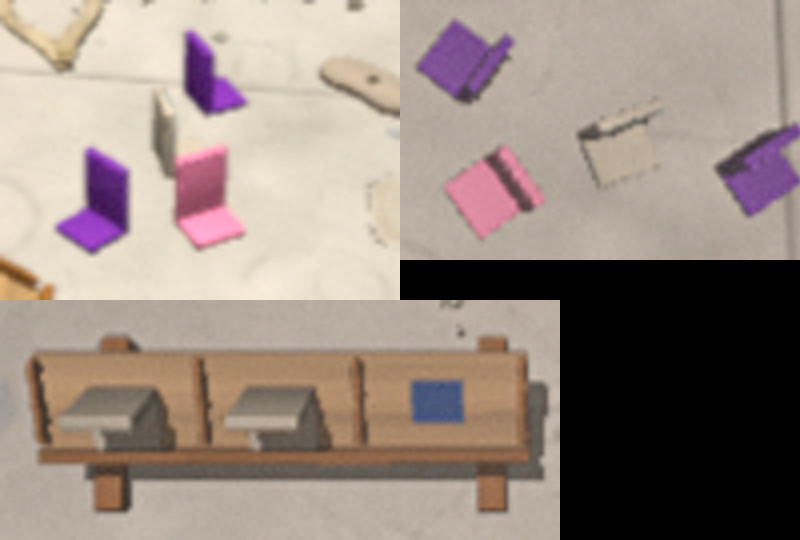

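The crop shows both "blue" tiles, (371,195) and (445,222), with hue 140. That is purple, while the painted patch has hue 106–112. Next to the pink one, that makes all three decoys. The tile at (410,215) top / (342,168) side looks pale, and so do the rack tiles, so the glaze may only be on faces hidden here. I'll check its colour in one boosted crop.

```bash
python3 - <<'E'
import cv2,numpy as np
s=cv2.imread("pics/side0.png");t=cv2.imread("pics/top0.png")
def f(i,w): 
    i=cv2.resize(i,w,interpolation=cv2.INTER_NEAREST);h=cv2.cvtColor(i,cv2.COLOR_BGR2HSV).astype(float);h[...,1]*=2;h[...,2]*=1.4
    return cv2.cvtColor(np.clip(h,0,255).astype(np.uint8),cv2.COLOR_HSV2BGR)
im=np.zeros((600,800,3),np.uint8)
im[:300,:400]=f(s[153:183,325:365],(400,300)); im[:300,400:]=f(t[200:230,392:432],(400,300))
im[300:,:400]=f(s[190:300,255:325],(400,300)); im[300:,400:]=f(t[52:88,423:471],(400,300))
cv2.imwrite("pics/crop2.png",im)
E
```

```text
(no output)
```

View pics/crop2.png

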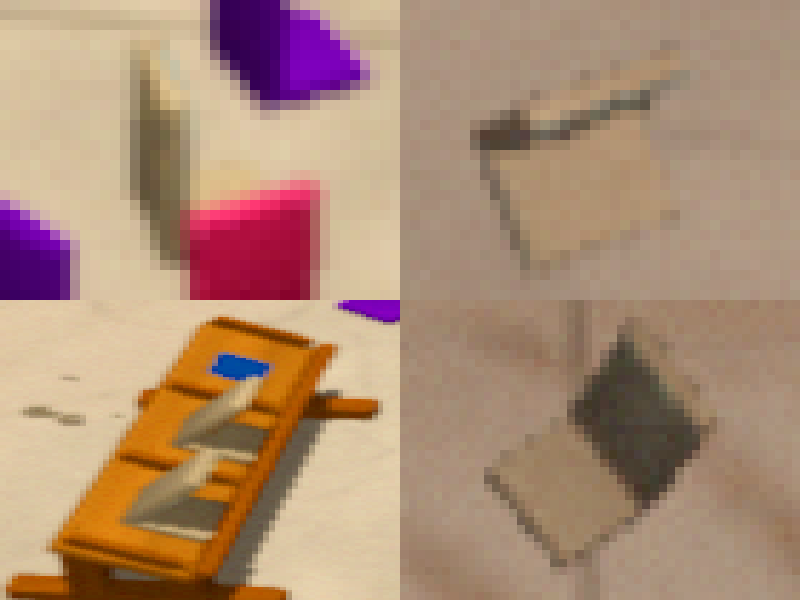

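The pale-bodied tile at (410,215) has a bluish streak on its upright's inner face, the glazed side. The far-back tile shows its grey-green glaze on the same face. So (410,215) is the blue tile. It isn't pink or purple, and it stands to the right. Now I'll measure it and the rack.

```bash
cat > h.py <<'E'
import numpy as np
def load(n): return dict(np.load(f"pics/{n}.npz"))
def ray(c,p):
    V=c["view"];R=V[:3,:3];o=-R.T@V[:3,3]
    d=R.T@np.array([(p[0]-c["cx"])/c["fx"],-(p[1]-c["cy"])/c["fy"],-1]);return o,d/np.linalg.norm(d)
def plane(c,p,z): o,d=ray(c,p);return o+d*(z-o[2])/d[2]
def tri(c1,p1,c2,p2):
    o,d=ray(c1,p1);q,e=ray(c2,p2);s=np.linalg.lstsq(np.c_[d,-e],q-o,rcond=None)[0]
    a,b=o+d*s[0],q+e*s[1];return (a+b)/2,np.linalg.norm(a-b)
def proj(c,X):
    v=c["view"][:3,:3]@X+c["view"][:3,3];return np.array([c["cx"]+c["fx"]*v[0]/-v[2],c["cy"]-c["fy"]*v[1]/-v[2]])
E
python3 - <<'E'
from h import *
np.set_printoptions(precision=4,suppress=True)
s,t=load("side0"),load("top0")
print("patch",tri(s,(296,214),t,(289,175)))
for p,z in (((188.2,163.2),.089),((311.7,163),.089),((189.5,190.8),.058),((312.5,190.5),.058)): print("rack",plane(t,p,z))
print("cams",ray(s,(0,0))[0],ray(t,(0,0))[0])
# fins, seam of fin/high edge on top view
for x in (230,269.7): print("fin",plane(t,(x,164),.095))
for p in ((405.5,226.5),(419,221.5),(400.5,215),(416.5,210)): print("foot",plane(t,p,.006))
for p in ((399.5,214),(420.5,206.8)): print("top",plane(t,p,.058))
# automatic: tile brightness vs bench
import cv2
g=cv2.cvtColor(t["pixels"],cv2.COLOR_RGB2GRAY); print(g[203:230,396:426])
E
```

```text
patch (array([0.5689, 0.0304, 0.077 ]), np.float64(0.00132431148098862))
rack [0.5934 0.2594 0.089 ]
rack [ 0.5937 -0.0223  0.089 ]
rack [0.5347 0.2647 0.058 ]
rack [ 0.535  -0.0235  0.058 ]
cams [0.361  0.943  0.8611] [ 0.3985 -0.0445  0.8988]
fin [0.5901 0.1626 0.095 ]
fin [0.59   0.0728 0.095 ]
foot [ 0.4532 -0.2518  0.006 ]
foot [ 0.4654 -0.2857  0.006 ]
foot [ 0.4816 -0.2404  0.006 ]
foot [ 0.494  -0.2806  0.006 ]
top [ 0.4791 -0.2267  0.058 ]
top [ 0.496  -0.2765  0.058 ]
[[117 118 116 119 115 115 115 116 115 116 116 114 113 112 114 112 114 115
  114 113 113 113 113 112 114 114 115 111 112 113]
 [117 114 116 118 116 116 116 114 114 114 115 115 114 114 115 116 114 116
  114 113 114 113 101 104 111 113 112 115 114 111]
 [116 116 117 115 117 114 115 115 113 116 113 113 114 113 113 115 113 112
  112 112 112 106 106 111 112 115 115 112 113 111]
 [117 116 118 115 116 114 114 113 115 114 114 113 114 116 114 114 114 106
  111 115 116 114 116 118 113 112 114 115 112 115]
 [116 117 116 114 113 115 114 114 114 115 114 115 117 112 101 109 114 110
  115 116 116 116 109 103 102 112 111 115 1
[... 2058 characters left out ...]
116 117 104 103 110 112
  109 113 118 118 117 117 117 119 119 121 120 121]
 [112 110 111 112 107 110 109 102  87 108 112 108 102 110 108 108 113 116
  113 116 114 117 116 118 118 119 119 116 118 119]
 [111 110 111 112 111 110 109 106  88 101  98 104 103 111 114 115 116 116
  115 114 117 116 117 118 116 117 117 117 120 119]
 [110 110 109 110 109 109 109 109 101 103 102 108 110 113 116 113 118 116
  114 117 116 117 116 117 117 116 116 115 117 115]
 [112 109 109 110 111 110 108 108 106 109 109 110 110 112 114 117 114 116
  116 116 115 116 116 116 117 116 115 116 116 117]
 [111 109 110 110 111 111 110 109 111 109 111 111 112 111 113 115 113 113
  115 115 117 115 115 115 115 116 117 117 115 117]]
```

```bash
python3 - <<'E'
from h import *
import cv2
np.set_printoptions(precision=4,suppress=True)
s,t=load("side0"),load("top0")
P=lambda l,z:np.array([plane(t,p,z) for p in l])
L=P([(400.3,216),(403.4,224)],.003); T=P([(404.5,226.7),(407.5,225),(410.5,224),(414,222.8),(418.5,221.5)],.003)
U=P([(405,211),(417.7,206.3)],.058)
for n,a in(("left",L),("toe",T),("topedge",U)):
    v=a[-1]-a[0];print(n,a[0],a[-1],np.degrees(np.arctan2(v[1],v[0])),np.linalg.norm(v))
# try pose: yaw average
for yaw in (15,20,23):
    yw=np.radians(yaw);ex=np.array([np.cos(yw),np.sin(yw),0]);ey=np.array([-ex[1],ex[0],0]);ez=np.array([0,0,1])
    toe=(T[1:].mean(0)); lx=L.mean(0)
    # solve origin: toe line at x=-19, left edge at y=+20
    o=ex*(toe@ex+.019)+ey*(lx@ey-.020); o[2]=0
    print(yaw,o)
    for nm,q in(("toeL",(-.019,.02,.006)),("toeR",(-.019,-.02,.006)),("topLin",(.012,.02,.058)),("topLout",(.019,.02,.058)),("topRin",(.012,-.02,.058)),("topRout",(.019,-.02,.058)),("baseLout",(.019,.02,0))):
        X=o+ex*q[0]+ey*q[1]+ez*q[2]; print("  ",nm,proj(t,X),proj(s,X))
g=cv2.cvtColor(s["pixels"],cv2.COLOR_RGB2GRAY);print(g[154:182,335:356])
E
```

```text
left [ 0.4794 -0.2405  0.003 ] [ 0.4595 -0.2475  0.003 ] -160.46258353608485 0.021111472545328306
toe [ 0.4528 -0.25    0.003 ] [ 0.4657 -0.2853  0.003 ] -70.0255394898179 0.037500235444525604
topedge [ 0.4862 -0.2398  0.058 ] [ 0.4972 -0.27    0.058 ] -69.96314196917719 0.0321352738216989
15 [ 0.4786 -0.2623  0.    ]
   toeL [403.8637 225.717 ] [351.9936 176.4415]
   toeR [419.314  221.4935] [349.8888 168.9015]
   topLin [405.0197 211.4807] [342.0731 162.7943]
   topLout [404.1495 208.6059] [339.7102 162.9608]
   topRin [421.3302 207.0516] [340.1332 155.3724]
   topRout [420.4439 204.1878] [337.8205 155.5322]
   baseLout [398.905  211.1757] [339.4381 178.9777]
20 [ 0.4783 -0.2621  0.    ]
   toeL [404.6598 226.3143] [352.5466 176.1122]
   toeR [419.6353 220.745 ] [349.3177 168.6942]
   topLin [404.771  212.4567] [342.8232 162.9791]
   topLout [403.6548 209.6583] [340.498  163.2611]
   topRin [420.5847 206.6125] [339.7212 155.6566]
   topRout [419.4547 203.8277] [337.4433 155.9271]
   baseLout [398.4397 212.1623] [340.2067 179.2848]
23 [ 0.4782 -0.262   0.    ]
   toeL [405.1811 226.
[... 2120 characters left out ...]
6 136 102  73  76  79  93 123 136 136 134 130 121 116 100  98
   87  83  85]
 [147 148 148 144 123  83  75  79  93 117 122 108 108 100  89  91  89  87
   85  84  83]
 [148 147 146 144 131  95  75  77  84  96 100  89  86  88  87  88  87  85
   83  81  80]
 [147 147 146 146 135 105  75  79  82  80  84  87  87  86  86  85  82  82
   81  80  82]
 [149 148 146 147 143 124  87  76  74  74  83  86  85  85  84  82  81  81
   80  78  79]
 [150 150 149 148 146 136 115 102  91  77  82  82  83  82  81  79  79  77
   75  75  78]
 [150 150 149 149 147 146 145 141 123  85  84  80  82  80  78  76  77  75
   74  73  79]
 [151 149 150 148 148 148 148 145 125  88  89  79  77  77  77  73  73  74
   71  68  75]]
```

The tile pose agrees across three edges (yaw 20° from each) and in both views: origin (0.478, -0.262). The rack yaw is about 0 and its length measures 0.282–0.288 against 0.286. Next I move above the upright, turning +92° so the fingers close across the 7 mm plate.

```bash
python3 -m inch '{"linear":[[0.367,0.452,0],[0.367,0.452,0],[0.367,0.452,0],[0.367,0.452,0],[0.367,0.452,0],[0.367,0.452,0],[0.367,0.452,0],[0.367,0.452,0],[0.367,0.452,0],[0.367,0.452,0],[0.367,0.452,0],[0.367,0.452,0]],"turn":[[0,0,0.9],[0,0,0.9],[0,0,0.9],[0,0,0.9],[0,0,0.9],[0,0,0.9],[0,0,0.9],[0,0,0.9],[0,0,0.9],[0,0,0.9],[0,0,0.9],[0,0,0.9]],"fingers":[0,0,0,0,0,0,0,0,0,0,0,0]}' 30
python3 - <<'E'
from bench import readout
from scipy.spatial.transform import Rotation as R
import numpy as np
o=readout.get_obs();r=R.from_quat(o["ee_rot"]);y=r.as_matrix()[:,1]
print(o["tcp_pos"],r.as_matrix().round(3),np.degrees(np.arctan2(y[1],y[0])),o["joint_pos"].round(2))
E
```

```text
t: 1.1
tcp_pos: [0.4966, -0.2496, 0.2483]
ee_rot: [0.669, 0.743, 0.002, -0.0]
contact_force: [0.6, 0.2, 0.7]
grip_width: 0.498
grasp_force: 0.0
[ 0.49655989 -0.24959468  0.24833775] [[-0.105  0.994  0.002]
 [ 0.994  0.105  0.003]
 [ 0.003  0.002 -1.   ]] 6.0346253342294185 [ 0.75  0.17 -0.4   1.68  0.07  1.31  0.44]
```

```bash
python3 -m inch '{"linear":[[0,0,-0.14],[0,0,-0.14],[0,0,-0.14],[0,0,-0.14],[0,0,-0.14],[0,0,-0.14]],"turn":[[0,0,0.172],[0,0,0.172],[0,0,0.172],[0,0,0.172],[0,0,0.172],[0,0,0.172]],"fingers":[0,0,0,0,0,0]}'
python3 - <<'E'
from bench import readout,viewer
import cv2,numpy as np
from scipy.spatial.transform import Rotation as R
o=readout.get_obs();r=R.from_quat(o["ee_rot"]);y=r.as_matrix()[:,1]
print(o["tcp_pos"],r.as_matrix()[:,2],np.degrees(np.arctan2(y[1],y[0])),o["dq"].round(3))
s=viewer.capture("side")["pixels"][120:220,270:420];t=viewer.capture("top")["pixels"][140:260,340:500]
im=np.zeros((500,800,3),np.uint8);im[:267,:400]=cv2.resize(s,(400,267));im[:300,400:]=cv2.resize(t,(400,300))
cv2.imwrite("pics/hover.png",im[...,::-1])
E
```

```text
t: 1.6
tcp_pos: [0.4933, -0.2577, 0.1382]
ee_rot: [0.575, 0.818, 0.0, 0.001]
contact_force: [-0.2, -0.7, 0.5]
grip_width: 0.501
grasp_force: 0.0
[ 0.49327078 -0.25769179  0.13818508] [ 1.74189575e-03 -7.40027174e-04 -9.99998209e-01] 19.855032171072885 [-0.    -0.018 -0.004 -0.018  0.002 -0.004  0.004]
```

View pics/hover.png

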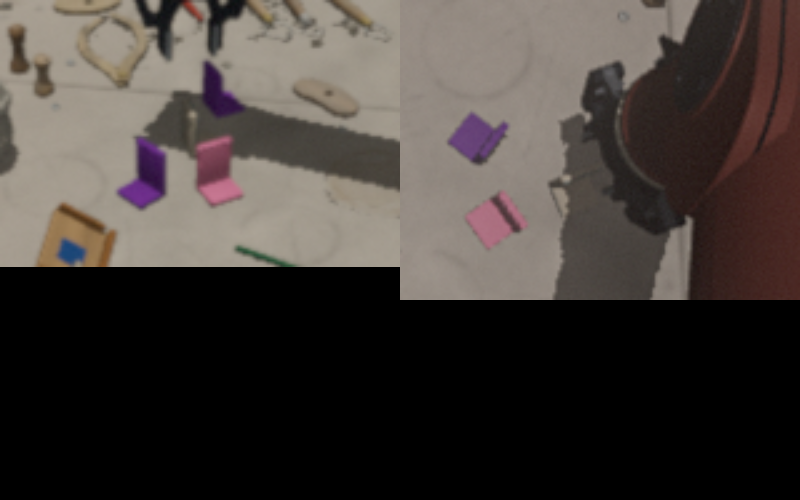

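The gripper hovers above the pale tile, with the fingers either side of the plate at side crop (190,35) and the tile at (190,130). The decoys are clear. I descend to TCP z = 0.040 and close.

```bash
python3 -m inch '{"linear":[[0,0,-0.03],[0,0,-0.06],[0,0,-0.09],[0,0,-0.11],[0,0,-0.122],[0,0,-0.122],[0,0,-0.122],[0,0,-0.122],[0,0,-0.122],[0,0,-0.122],[0,0,-0.122],[0,0,-0.122]],"turn":[[0,0,0],[0,0,0],[0,0,0],[0,0,0],[0,0,0],[0,0,0],[0,0,0],[0,0,0],[0,0,0],[0,0,0],[0,0,0],[0,0,0]],"fingers":[0,0,0,0,0,0,-1,-1,-1,-1,-1,-1]}' 30
python3 -m inch '{"linear":[[0,0,0],[0,0,0],[0,0,0],[0,0,0]],"turn":[[0,0,0],[0,0,0],[0,0,0],[0,0,0]],"fingers":[-1,-1,-1,-1]}'
```

```text
t: 2.7
tcp_pos: [0.4935, -0.2578, 0.0403]
ee_rot: [0.574, 0.819, 0.0, 0.001]
contact_force: [-0.0, -0.3, 7.3]
grip_width: 0.078
grasp_force: 32.9
t: 3.03
tcp_pos: [0.4934, -0.2578, 0.0403]
ee_rot: [0.574, 0.819, 0.0, 0.001]
contact_force: [-1.7, 0.0, 7.3]
grip_width: 0.075
grasp_force: 32.9
```

Plate gripped: opening 0.075 × 85 = 6.4 mm, against 7 mm. I lift, then carry while turning to the slope attitude (Rz −20°, then Ry −30°).

```bash
python3 -m inch '{"linear":[[0,0,0.03],[0,0,0.08],[0,0,0.13],[0,0,0.18],[0,0,0.22],[0,0,0.25],[0.01,0.05,0.25],[0.02,0.1,0.25],[0.025,0.15,0.25],[0.03,0.2,0.25],[0.035,0.25,0.25],[0.04,0.3,0.25]],"turn":[[0,0,0],[0,0,0],[0,0,0],[0,0,0],[0,0,0],[0,0,0],[0,0,0],[0.01,-0.06,-0.04],[0.02,-0.12,-0.08],[0.03,-0.18,-0.12],[0.04,-0.24,-0.16],[0.05,-0.29,-0.19]],"fingers":[-1,-1,-1,-1,-1,-1,-1,-1,-1,-1,-1,-1]}'
python3 - <<'E'
from bench import readout
from scipy.spatial.transform import Rotation as R
import numpy as np
o=readout.get_obs();r=R.from_quat(o["ee_rot"]);np.set_printoptions(precision=4,suppress=True)
# tool target: x=+y world side, y=bay x, z=-bay z
ex=np.array([.866,0,.5]);ez=np.array([-.5,0,.866]);T=R.from_matrix(np.c_[np.cross(ex,-ez),ex,-ez])
print(r.as_matrix()); print("turn left share",(T*r.inv()).as_rotvec()/1.5,"shift",(np.array([.530,.028,.169])-o["tcp_pos"])/.8,o["grasp_force"],o["contact_force"])
E
```

```text
t: 4.03
tcp_pos: [0.524, -0.0158, 0.2394]
ee_rot: [0.671, 0.708, 0.156, 0.157]
contact_force: [1.6, 0.5, 0.3]
grip_width: 0.08
grasp_force: 31.7
[[-0.0514  0.901   0.4308]
 [ 0.9986  0.0522  0.0099]
 [-0.0136  0.4307 -0.9024]]
turn left share [ 0.0104 -0.052  -0.0339] shift [ 0.0075  0.0548 -0.088 ] 31.70293629169464 [1.5862 0.5263 0.3369]
```

```bash
python3 -m inch '{"linear":[[0.003,0.03,-0.01],[0.006,0.057,-0.03],[0.006,0.057,-0.06],[0.006,0.057,-0.089],[0.006,0.057,-0.089],[0.006,0.057,-0.089]],"turn":[[0.01,-0.052,-0.034],[0.01,-0.052,-0.034],[0.01,-0.052,-0.034],[0.01,-0.052,-0.034],[0.01,-0.052,-0.034],[0.01,-0.052,-0.034]],"fingers":[-1,-1,-1,-1,-1,-1]}'
cat > m.py <<'E'
from bench import readout,viewer
from scipy.spatial.transform import Rotation as R
import numpy as np,cv2,sys
o=readout.get_obs();r=R.from_quat(o["ee_rot"]);np.set_printoptions(precision=4,suppress=True)
ex=np.array([.866,0,.5]);ez=np.array([-.5,0,.866]);T=R.from_matrix(np.c_[np.cross(ex,-ez),ex,-ez])
print("tcp",o["tcp_pos"],"turn left",(T*r.inv()).as_rotvec()/1.5,"F",o["contact_force"],o["grasp_force"],o["grip_width"])
n=sys.argv[1];cs,ct=viewer.capture("side"),viewer.capture("top")
np.savez(f"pics/s{n}.npz",**cs);np.savez(f"pics/t{n}.npz",**ct)
im=np.zeros((600,800,3),np.uint8);im[:,:380]=cv2.resize(cs["pixels"][185:305,250:326],(380,600));im[:300,380:]=cv2.resize(ct["pixels"][145:215,180:278+0],(420,300))
im[300:,380:]=cv2.resize(ct["pixels"][145:205,240:324],(420,300));cv2.imwrite(f"pics/{n}.png",np.clip(im[...,::-1]*1.3,0,255))
E
python3 m.py pre
```

```text
t: 4.53
tcp_pos: [0.5285, 0.0283, 0.1672]
ee_rot: [0.682, 0.685, 0.18, 0.18]
contact_force: [0.3, 0.4, 1.4]
grip_width: 0.076
grasp_force: 31.7
tcp [0.5285 0.0283 0.1672] turn left [ 0.0006 -0.0049 -0.0025] F [0.2605 0.4077 1.4049] 31.68063998222351 0.0756785305701182[ WARN:0@5.237] global loadsave.cpp:1063 imwrite_ Unsupported depth image for selected encoder is fallbacked to CV_8U.
```

View pics/pre.png

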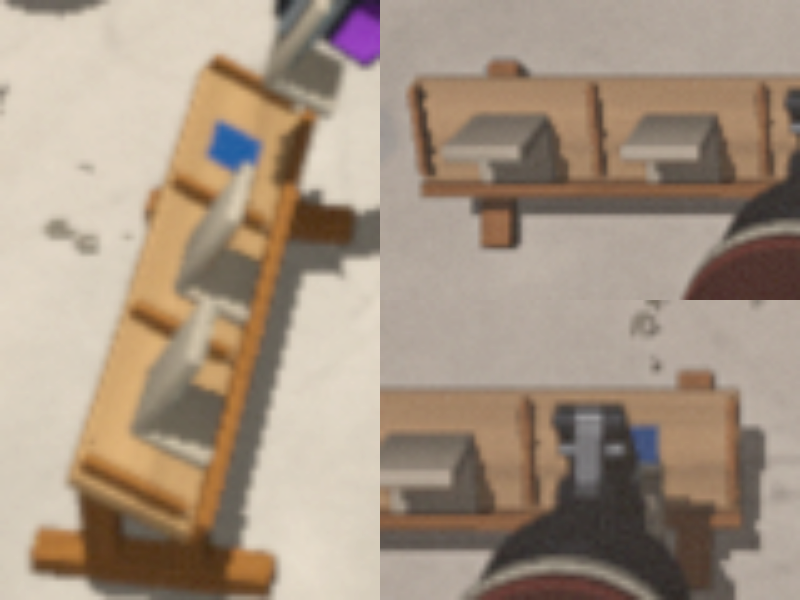

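The tile is held at side crop (300,60), parallel with the two rack tiles, above the empty bay (patch at (235,145)). Neighbours are untouched. I go down along the slope normal, then creep to contact.

```bash
python3 -m inch '{"linear":[[0.008,0,-0.013],[0.016,0,-0.026],[0.023,0,-0.038],[0.029,0,-0.048],[0.034,0,-0.056],[0.034,0,-0.056],[0.034,0,-0.056]],"turn":[[0,-0.005,-0.0025],[0,-0.005,-0.0025],[0,-0.005,-0.0025],[0,-0.005,-0.0025],[0,-0.005,-0.0025],[0,-0.005,-0.0025],[0,-0.005,-0.0025]],"fingers":[-1,-1,-1,-1,-1,-1,-1]}'
python3 -m inch '{"linear":[[0.001,0,-0.002],[0.001,0,-0.002],[0.001,0,-0.002]],"turn":[[0,0,0],[0,0,0],[0,0,0]],"fingers":[-1,-1,-1]}'
python3 m.py near 2>/dev/null
```

```text
t: 5.22
tcp_pos: [0.557, 0.0281, 0.1237]
ee_rot: [0.683, 0.683, 0.184, 0.184]
contact_force: [-0.8, 1.5, -1.3]
grip_width: 0.078
grasp_force: 31.7
t: 5.47
tcp_pos: [0.5574, 0.0282, 0.1217]
ee_rot: [0.683, 0.683, 0.183, 0.185]
contact_force: [-1.2, -1.3, -0.5]
grip_width: 0.076
grasp_force: 31.7
tcp [0.5574 0.0282 0.1217] turn left [0.0011 0.0019 0.0002] F [-1.2195 -1.2968 -0.5069] 31.696259379386902 0.07585247557905694
```

View pics/near.png

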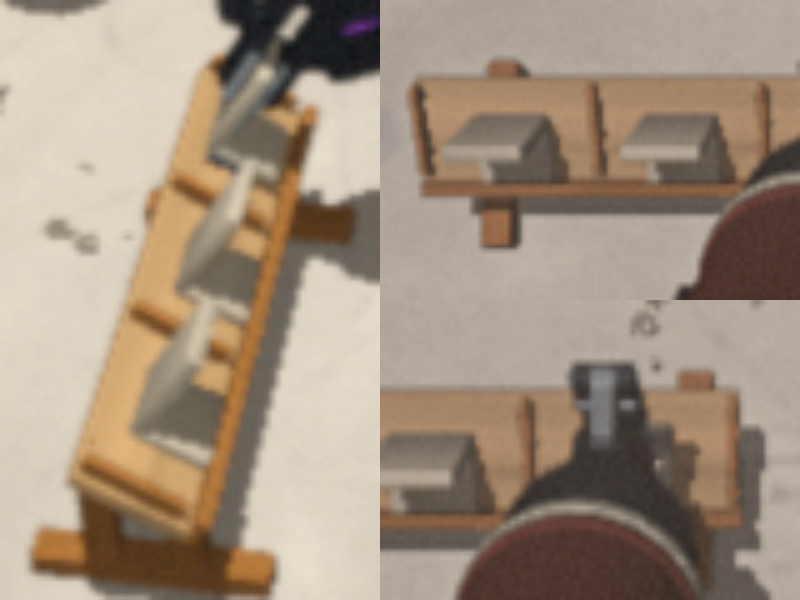

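The tile is in the bay, foot just above the slope and within the shelf (side crop (215–290, 145–165)). No contact yet, so I keep creeping.

```bash
for i in 1; do :; done; python3 -m inch '{"linear":[[0.001,0,-0.002],[0.001,0,-0.002],[0.001,0,-0.002]],"turn":[[0,0,0],[0,0,0],[0,0,0]],"fingers":[-1,-1,-1]}' | grep -E "tcp|contact"
python3 -m inch '{"linear":[[0.001,0,-0.0018],[0.001,0,-0.0018],[0.001,0,-0.0018]],"turn":[[0,0,0],[0,0,0],[0,0,0]],"fingers":[-1,-1,-1]}'| grep -E "tcp|contact"
```

```text
tcp_pos: [0.5579, 0.0284, 0.1194]
contact_force: [0.6, 1.0, -0.9]
tcp_pos: [0.5587, 0.0284, 0.1179]
contact_force: [-0.4, 0.3, -0.7]
```

```bash
python3 -m inch '{"linear":[[0.001,0,-0.0018],[0.001,0,-0.0018],[0.001,0,-0.0018]],"turn":[[0,0,0],[0,0,0],[0,0,0]],"fingers":[-1,-1,-1]}' | grep -E "tcp|contact"
```

```text
tcp_pos: [0.5595, 0.0284, 0.1165]
contact_force: [-0.4, -0.6, -0.7]
```

```bash
python3 -m inch '{"linear":[[0.0007,0,-0.0012],[0.0007,0,-0.0012],[0.0007,0,-0.0012]],"turn":[[0,0,0],[0,0,0],[0,0,0]],"fingers":[-1,-1,-1]}' | grep -E "tcp|contact"
```

```text
tcp_pos: [0.5601, 0.0284, 0.1162]
contact_force: [-15.0, 0.1, 17.1]
```

Firm contact along the normal (about 22 N). I ease off slightly, check the attitude, hold and look.

```bash
python3 -m inch '{"linear":[[-0.0003,0,0.0005],[-0.0003,0,0.0005],[-0.0003,0,0.0005]],"turn":[[0,0,0],[0,0,0],[0,0,0]],"fingers":[-1,-1,-1]}'
python3 m.py down 2>/dev/null
```

```text
t: 6.82
tcp_pos: [0.56, 0.0284, 0.1162]
ee_rot: [0.683, 0.683, 0.183, 0.184]
contact_force: [-3.6, 0.6, 5.8]
grip_width: 0.076
grasp_force: 32.8
tcp [0.56   0.0284 0.1162] turn left [0.0008 0.0014 0.0001] F [-3.6042  0.6427  5.8072] 32.79392659664154 0.07564350868057901
```

View pics/down.png

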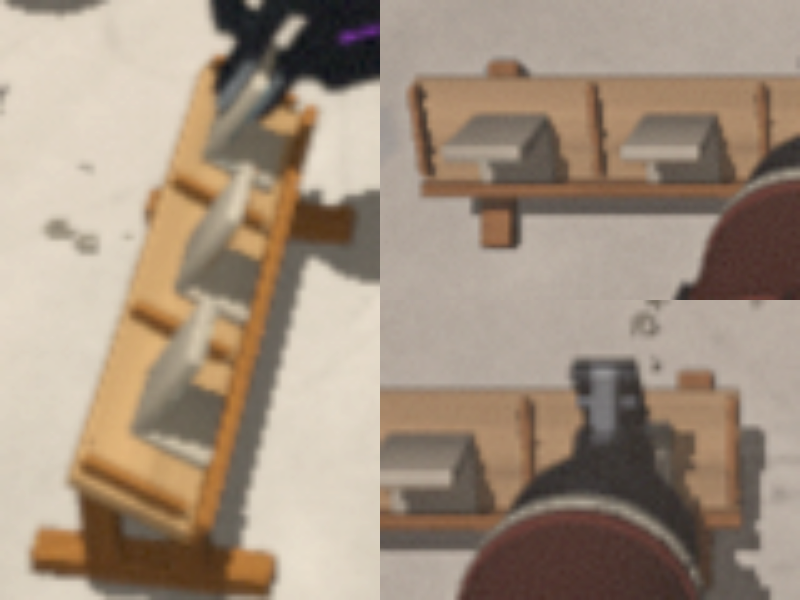

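The tile sits flat on the slope beside its neighbours, about 7 N on the wrist. I release by opening gently, then withdraw along the normal.

```bash
python3 -m inch '{"linear":[[0,0,0],[0,0,0],[0,0,0],[0,0,0],[0,0,0],[0,0,0],[0,0,0]],"turn":[[0,0,0],[0,0,0],[0,0,0],[0,0,0],[0,0,0],[0,0,0],[0,0,0]],"fingers":[-0.75,-0.6,-0.45,-0.4,-0.4,-0.4,-0.4]}' 20
python3 -m inch '{"linear":[[-0.005,0,0.009],[-0.012,0,0.021],[-0.022,0,0.038],[-0.035,0,0.061],[-0.05,0,0.087],[-0.065,0,0.113],[-0.08,0,0.139],[-0.11,0,0.17],[-0.14,0,0.19],[-0.17,0,0.2],[-0.17,0,0.2],[-0.17,0,0.2]],"turn":[[0,0,0],[0,0,0],[0,0,0],[0,0,0],[0,0,0],[0,0,0],[0,0,0],[0,0,0],[0,0,0],[0,0,0],[0,0,0],[0,0,0]],"fingers":[-0.4,-0.4,-0.4,-0.4,-0.4,-0.4,-0.4,-0.4,-0.4,-0.4,-0.4,-0.4]}'
python3 m.py end 2>/dev/null
```

```text
t: 7.5
tcp_pos: [0.5599, 0.0284, 0.116]
ee_rot: [0.683, 0.683, 0.183, 0.184]
contact_force: [0.6, -0.2, 0.7]
grip_width: 0.297
grasp_force: 0.0
t: 8.5
tcp_pos: [0.4698, 0.0314, 0.2467]
ee_rot: [0.684, 0.685, 0.179, 0.178]
contact_force: [-0.1, 0.1, 0.7]
grip_width: 0.3
grasp_force: 0.0
tcp [0.4698 0.0314 0.2467] turn left [-0.0012 -0.0086 -0.0012] F [-0.1474  0.0612  0.657 ] 0.0 0.2995072605980921
```

View pics/end.png

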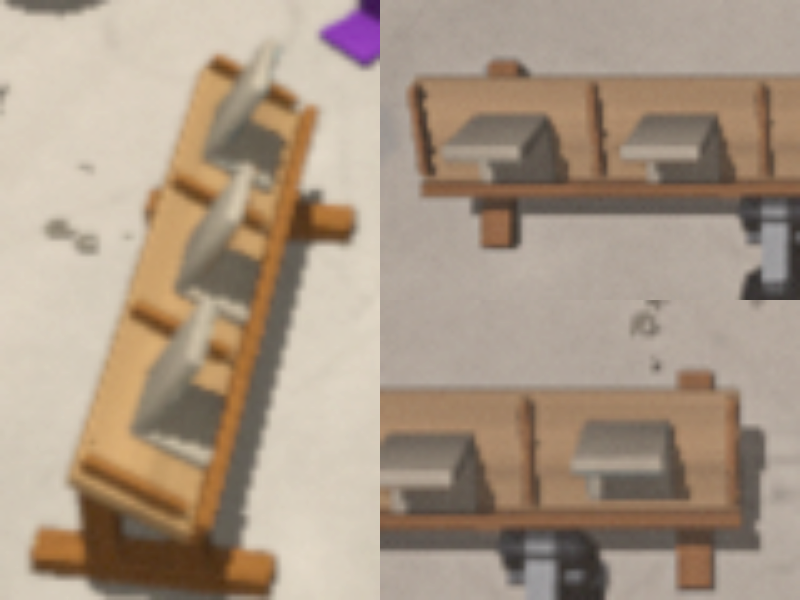

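The blue tile stands square in its bay, at lower-right crop (625,455). It is parallel to its neighbours and about 6–7 mm uphill of toe-at-lip. The neighbours haven't moved and the gripper is clear, so I'm handing it in.

```bash
python3 -c "
from bench import job
print(job.finish_job())"
```

```text
the job is handed in; nothing more can be done
None
```

The blue tile is in the empty bay, set down flat on the slope before release, square, and about 6–7 mm uphill of the lip; the other two tiles look unmoved, and the job is handed in (no verdict was returned).

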